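# Lock the fruit slicer open for washing with its ball-lock pin

### The job

Open the fruit slicer up so its blades can be washed, and lock it safe: pull the red-handled ball-lock pin out of the slicer's front rail against its detent and lay it down on the worktop. Then slide the pusher back off the blades by its black knob until its hole comes behind the free hole in the front rail, take up the pin again and push it through both holes until its collar is fully home against the rail. Let go, and leave the tin and the salt shaker standing where they are.

Things in the scene. Friction and masses are not known exactly. Their poses are not given: they have to be found in the camera images.
- slicer: Fruit slicer: aluminium frame 120 x 222 mm, rails 80 mm high, fast on the worktop on suction feet. Origin on the worktop under it. Own z up; own y along the rails, blade cassette (116 mm high) at own y = +84 mm; own +x points from the front rail (outer face at own x = -60 mm, facing the robot, 12 mm thick) to the rear. The rail's holes run along own x.
- closed_hole (a point): Mouth centre, on the front rail's outer face (own x -60, y +35, z 52 mm), of the hole that holds the pin at the start: 14 mm wide, countersunk to 19 mm, in a brass ring. Axes as the slicer's.
- service_hole (a point): Mouth centre of the like but free hole, 70 mm away along the slicer's own -y (own x -60, y -35, z 52 mm): where the pin shall end. Axes as the slicer's: +x is the way in.
- pusher (a joint): Slide (m) of the pusher, a carriage between the rails, along the slicer's own -y: 0 closed on the blades, 0.070 its hole exactly behind service_hole, 0.073 rear stop (the pin's tapered nose still draws it into line there). Takes about 3 N, stays where left; locked while the pin is in. Its hole, 14 mm wide, countersunk, is in a 12 mm plate 2 mm behind the rail.
- pusher_knob (a point): Centre of the black grip knob on top of the pusher, 120 mm above the worktop, over the middle of the slicer's width; 33 mm across from 6 mm below to 8 mm above this point, top 19 mm above it. It travels with the pusher.
- pin: Ball-lock pin, 110 mm long, 0.13 kg. Origin on its axis at the collar's seating face; own +x along the shank to the nose, own z along the T-handle. Own x 0 to 49 mm: shank 12 mm thick, tapering over the last 11 mm to 5 mm. -6 to 0: collar 22 mm across. Starts home in closed_hole, axes as the slicer's, so the T-handle stands upright. Home, its origin is at the hole's mouth centre within 2 mm, and the pin may sag by 4 degrees.
- pin_neck (a point): Middle of the pin's bare steel neck, 14 mm thick, own x -39 to -6 mm, on the axis 23 mm behind the collar face. Laid on the worktop the pin comes to rest with the T-handle flat and its axis level, 11 mm up; with the T-handle upright it falls over on its side.
- pin_handle (a point): Centre of the pin's red T-handle, a bar 22 mm thick and 64 mm long across the axis, 50 mm behind the collar face. Upright, its upper half (25 mm above the neck) can be straddled from above, one finger behind it. The pin works in its hole with any roll.
- pin_balls (a point): On the axis between the pin's two sprung balls, 30 mm ahead of the collar face; they stand 2.5 mm out above and below and catch behind the pusher's plate. Pulling out takes about 11 N (more off the axis) until they let go, then little, 50 mm of straight travel in all; pushing in takes about 5 N, and it clicks home over the last 4 mm.
- tin: Food tin, 57 mm across, 72 mm tall, loose, a bystander; origin under its middle. The worktop between it and the slicer (x 0.39 to 0.51, y 0.01 to 0.2 m) is free for laying the pin down; the sink's raised rim begins at x = 0.52.
- salt: Salt shaker, 44 mm across, 90 mm tall, loose, a bystander; origin under its middle.

How it is judged:
By the outcome, as a careful person would: the job done as asked, in the order asked, and still so for the second after the job is handed in, with the robot touching nothing.
It also fails if it takes over 72 s, if anything falls off the work surface, if the arm or the gripper's body presses on something with over 40 N, if the wrist force passes 120 N, or if a joint passes its speed limit or range.

### The arm

A 6-joint arm with a two-finger parallel gripper is mounted at the origin on a cart in front of the work surface, level with it; the furniture and walls round the work are solid. World frame = base frame: x ahead of the robot, y to its left, z up, the work surface at z = 0. Lengths are in m, angles in rad, forces in N, time in s.
With the tool pointing down it reaches from about 0.35 to 0.975 m from the base axis. Payload 4.9 kg.
Tool frame: the origin (TCP) lies at the very end of the fingers, on their centre line; the grasp point (between the pads) lies 19 mm behind it (manip.grasp_offset is the distance from the TCP to the grasp point, in m); z points along the fingers, y is the line along which they close (so a half turn about z gives the same grasp; the last joint's range is limited). The gripper opens to 85 mm and grips with 20 to 120 N. Pads are 22 mm wide; open, the fingers measure 114 mm over their backs; the gripper's body (76 mm by 85 mm) begins 54 mm behind the grasp point. The pads swing forward as they close: fully open they stand 13 mm farther back than shut.
Start: joints at [-1.302, 0.053, 1.613, -0, 1.476, -0.119], TCP at [0.236, -0.579, 0.231] pointing down, gripper open.
Joint ranges: [-3.01, 3.01], [-1.01, 2.22], [0.06, 2.58], [-1.02, 4.17], [0.09, 2.62], [-3.14, 3.14]. Speed limits (rad/s): [2.57, 2.57, 3.14, 3.14, 3.14, 3.14].

### API

Orientations are given as a unit quaternion [w, x, y, z].
In Python, from plant import manip, eyes, job_done, models gives the robot as it stands.
- The arm moves only by the tool servo_tool, never from a script. Its argument "motion" is one flat list of numbers, 5 for each row, row after row: the opening, from -1 (shut) to 1 (fully open), then the shift along the tool's x, y, z normalised to -1 to 1, where 1 is 120 mm, then the turn about the tool's z normalised to -1 to 1, where 1 is 45 degrees. A call has 1 to 5 rows; each row is the pose to reach, as a shift and turn from the pose commanded when the call began, along the tool's axes at that moment; what a row does not reach only later rows make up. A row lasts 1/8 s, in which the tool goes at most 62.5 mm and 10.7 degrees, less where a joint would pass 70% of its speed; a pose out of reach is approached as far as the arm can. A call with a number of a shift or a turn outside -1 to 1 is refused whole. A call with a gripper value outside its range is refused whole. The fingers move at their own pace and stop on an object; the grip force is fixed at half the most. Time passes only in rows, so rows that repeat a pose let the fingers close. It gives the time, the measured TCP pose, the force, the opening and the grip force at its end, in the units of the state.
- manip.state(): the state, without advancing time (a new reading comes with each control period).
- eyes.grab_frame(name): name is "scene" or "top" or "wrist"; returns (picture, depth): 384x512x3 uint8, red, green, blue; 384x512 float32, m along the optical axis (not along the pixel's ray), 0 where there is no reading.
- eyes.camera_params(name): a dict with "fov_y" (degrees; the focal length in pixels is half the picture's height over the tangent of half this angle, whatever the lens; pixels are square), "cx", "cy" (the principal point, pixels), "D" ([k1, k2, p1, p2, k3] as OpenCV has them; the pictures are not rectified), "pose" (4x4, takes a point from camera to world coordinates); the wrist camera has in their place "T_tool_cam" (4x4, takes a point from camera to tool coordinates, whose origin is the TCP and whose axes are the flange's). Camera axes: x right, y up, looking along -z (the intrinsics and any distortion apply to the point x, -y, -z); pixel columns grow to the right and rows downward; lengths in m; the calibration is good to about 2 mm. A picture is of the moment at which its call begins: read the wrist's pose just before it. camera_params takes no time and is no camera call.
- job_done(): hands the job in; it is judged then, once.
Trained networks look in the newest picture that a camera, given by its name, has taken for a name from the list of things; names that differ only in an ending like _2 or _b are one class to them, and where a whole thing is asked for, a point or a joint stands for the part that bears it (a point fixed in the world has none). Each returns a list of dicts, best first, with "p" (0 to 1); they miss things now and then, are a little off and sometimes report something else, mostly with a low value. They report only what shows in the picture. A call takes as long as a camera call.
- models.regions_of(camera, label): "mask" (384x512 bool, what is visible of it) and "pixel" ([column, row] in pixels, amid what is visible of it).
The state is a dict: "time": time; "joint_pos": joint angles; "joint_vel": joint speeds; "joint_efforts": joint torques, N m; "tool_pos": TCP position; "tool_rot": TCP orientation; "contact_force": force on the tool from outside, world axes, zero at the start; "ft_torque": the same for the moment, N m; "gripper_width": opening from 0.0 (shut) to 1.0 (fully open); "grasp_force": force on a finger pad.
Only numpy, scipy, OpenCV 4.12 (cv2) and the standard library are available. Lean on these libraries where they do the work, as an engineer would, in place of code of your own. Each camera call takes 0.05 s, during which the arm holds its last target. There are 200 camera calls.

## Working session

There is one attempt and no reset: what is moved stays moved. The work goes in short steps, Python scripts to look and compute and a tool call to move; the robot and the scene stay as the last step left them, time stands still between calls to the robot, and variables do not carry over. Pictures are saved under pics/ and viewed, at most 10 in all, crops included, and the job is handed in when it is done.

Besides the shell and the picture viewer there is one more tool, called after "Request:" as a command line: name --argument value ..., lists and objects as JSON in quotes. servo_tool: Moves the arm, as the interface text tells. Its arguments: {"type":"object","properties":{"motion":{"type":"array","items":{"type":"number","minimum":-1,"maximum":1}}},"required":["motion"]}

```bash
mkdir -p pics; cat > h.py <<'E'
import numpy as np, cv2
from plant import manip, eyes, job_done, models
from scipy.spatial.transform import Rotation as R
def Tw():
    s=manip.state(); q=s["tool_rot"]; T=np.eye(4); T[:3,:3]=R.from_quat([q[1],q[2],q[3],q[0]]).as_matrix(); T[:3,3]=s["tool_pos"]; return T
def grab(n):
    c=eyes.camera_params(n); P=Tw()@np.array(c["T_tool_cam"]) if n=="wrist" else np.array(c["pose"])
    im,d=eyes.grab_frame(n)
    f=192/np.tan(np.radians(c["fov_y"])/2); K=np.array([[f,0,c["cx"]],[0,f,c["cy"]],[0,0,1]])
    v,u=np.mgrid[0:384,0:512]; uv=np.stack([u,v],-1).reshape(-1,1,2).astype(float)
    n2=cv2.undistortPoints(uv,K,np.array(c["D"],float)).reshape(384,512,2)
    pc=np.stack([n2[...,0]*d,-n2[...,1]*d,-d,np.ones_like(d)],-1)
    W=(pc@P.T)[...,:3]; W[d==0]=np.nan
    return im,d,W,K,np.array(c["D"],float),P
def save(im,name,s=1.5):
    cv2.imwrite("pics/"+name,cv2.resize(im[...,::-1],None,fx=s,fy=s,interpolation=cv2.INTER_CUBIC))
def proj(p,K,D,P):
    q=np.linalg.inv(P)@np.append(p,1); q=np.array([[q[0],-q[1],-q[2]]])
    return cv2.projectPoints(q,np.zeros(3),np.zeros(3),K,D)[0].ravel()
E
python3 - <<'E'
from h import *
np.set_printoptions(precision=4,suppress=True)
print(manip.state(), manip.grasp_offset)
for n in ("scene","top"):
    im,d,W,*_,P=grab(n); save(im,n+"0.png"); print(n,P[:3,3])
    for l in ("slicer","pusher_knob","pin","pin_handle","tin","salt"):
        for r in models.regions_of(n,l)[:1]:
            p=W[r["mask"]]; print(l,round(r["p"],2),r["pixel"],r["mask"].sum(),np.nanmedian(p,0),np.nanpercentile(p,3,axis=0),np.nanpercentile(p,97,axis=0))
E
```

```text
{'time': 0.0, 'joint_pos': array([-1.302 ,  0.0534,  1.6143,  0.    ,  1.476 , -0.119 ]), 'joint_vel': array([-0.0006,  0.0005, -0.0006,  0.0006,  0.0001, -0.0013]), 'joint_efforts': array([  0.0003, -39.3688, -37.0175,  -0.    ,   0.0072,  -0.    ]), 'tool_pos': array([ 0.2362, -0.578 ,  0.2301]), 'tool_rot': array([-0.001 ,  0.9813,  0.1927, -0.0001]), 'contact_force': array([-0.3489,  0.2007,  0.1418]), 'ft_torque': array([-0.0419, -0.0206, -0.0105]), 'grasp_force': 0.0, 'gripper_width': 1.0031524232671991} 0.0187
scene [-0.1148  0.6012  0.7167]
slicer 0.71 [152.6, 239.0] 4580 [0.5304 0.4308 0.0767] [0.4577 0.2995 0.0164] [0.6414 0.5137 0.1211]
pusher_knob 0.68 [153.9, 226.9] 1232 [0.5512 0.4084 0.086 ] [0.4972 0.3665 0.0593] [0.5944 0.4846 0.137 ]
pin 0.82 [189.3, 247.4] 277 [0.4469 0.3755 0.0547] [0.4396 0.361  0.0235] [0.4873 0.3982 0.0799]
pin_handle 0.9 [191.1, 248.1] 319 [0.4495 0.3755 0.0556] [0.4397 0.3593 0.0233] [0.4925 0.3985 0.0802]
tin 0.93 [316.9, 186.9] 598 [ 0.4569 -0.0398  0.0503] [ 0.4378 -0.0884  0.    ] [ 0.5005 -0.0237  0.0723]
salt 0.89 [352.0, 174.8] 337 [ 0.4449 -0.1784  0.0493] [ 0.4338 -0.235   0.0022] [ 0.4673 -0.1689  0.089 ]
top [0.3602 0.1265 1.1116]
slicer 0.76 [176.7, 166.9] 2930 [0.5577 0.3906 0.0804] [0.4716 0.2972 0.0182] [0.65   0.4839 0.1262]
pusher_knob 0.58 [169.0, 171.8] 931 [0.5484 0.411  0.0871] [0.5013 0.3601 0.076 ] [0.597  0.4617 0.138 ]
pin 0.51 [183.3, 201.0] 144 [0.467  0.3747 0.0569] [0.4423 0.3549 0.0008] [0.4961 0.398  0.0826]
pin_handle 0.53 [183.8, 200.9] 116 [0.4617 0.3696 0.0592] [0.4422 0.3547 0.0392] [0.4919 0.3934 0.0826]
salt 0.52 [369.1, 200.1] 179 [ 0.4519 -0.1824  0.075 ] [ 0.4369 -0.2004  0.0294] [ 0.4705 -0.1722  0.0924]
```

View pics/top0.png

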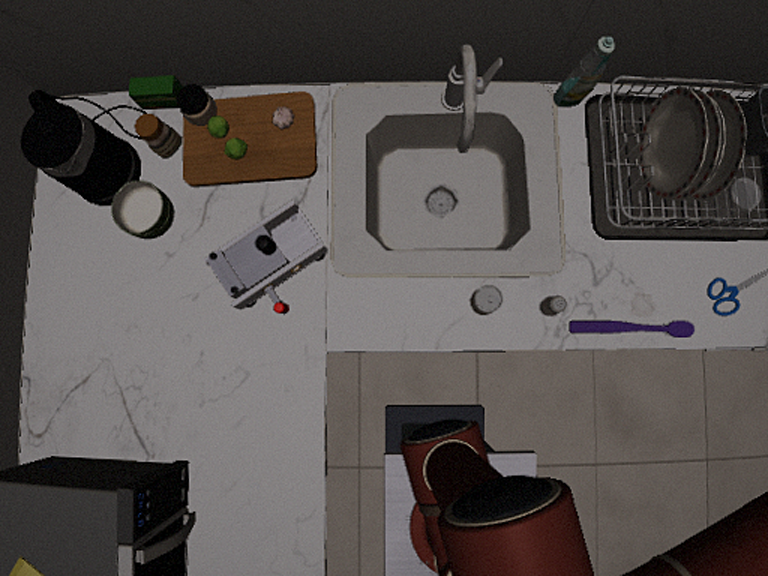

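View pics/scene0.png

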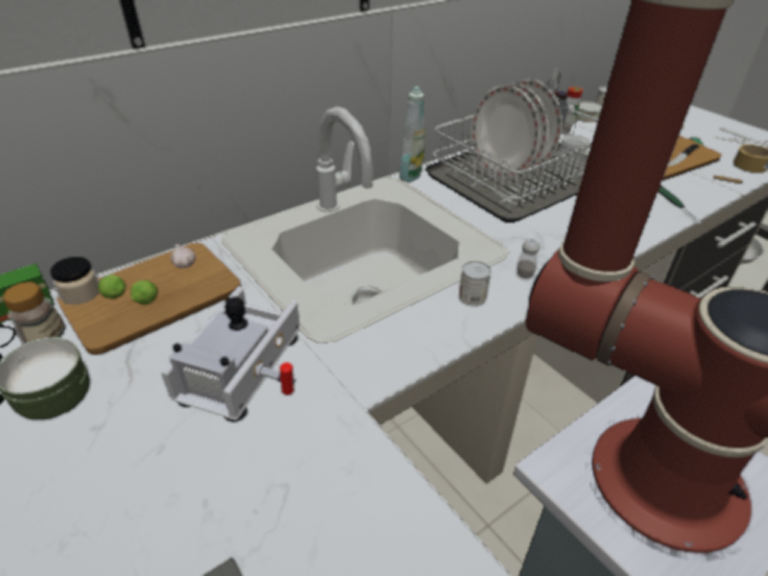

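```bash
python3 - <<'E'
from h import *
np.set_printoptions(precision=4,suppress=True)
# rail top points from top cam: z ~0.08
for n in ("top","scene"):
    im,d,W,*_=grab(n)
    m=models.regions_of(n,"slicer")[0]["mask"]; m=cv2.dilate(m.astype(np.uint8),np.ones((9,9)))>0
    p=W[m]; p=p[(abs(p[:,2]-0.08)<0.006)&(p[:,0]<0.66)][:,:2].astype(np.float32)
    print(n,len(p),cv2.minAreaRect(p))
    p=W[m]; c=p[(p[:,2]>0.108)&(p[:,2]<0.122)]; print("cassette?",len(c),c.min(0),c.max(0),cv2.minAreaRect(c[:,:2].astype(np.float32)))
    k=p[p[:,2]>0.13]; print("knobtop",len(k),np.median(k,0))
    hs=cv2.cvtColor(im,cv2.COLOR_RGB2HSV); r=((hs[...,0]<8)|(hs[...,0]>172))&(hs[...,1]>140)&(hs[...,2]>70)
    q=W[r&m]; print("red",len(q),np.nanmedian(q,0)); t=q[q[:,2]>0.072]; print("redtop",len(t),np.median(t,0),t.min(0),t.max(0))
E
```

```text
top 789 ((0.5621159672737122, 0.39911580085754395), (0.11958283185958862, 0.22242502868175507), 34.4490852355957)
cassette? 130 [0.4737 0.3708 0.108 ] [0.5854 0.4997 0.1218] ((0.5255356431007385, 0.4272376298904419), (0.08858509361743927, 0.13403692841529846), 15.279295921325684)
knobtop 81 [0.5706 0.3852 0.1364]
red 0 [nan nan nan]
  return np.nanmean(a, axis, out=out, keepdims=keepdims)
  return _methods._mean(a, axis=axis, dtype=dtype,
  ret = um.true_divide(
Traceback (most recent call last):
ValueError: zero-size array to reduction operation minimum which has no identity
```

The top picture shows the slicer at about (265,255), with the red pin handle at (280,307) towards the robot. The scene picture shows the knob at (236,310) and the handle at (287,378), and the tin and salt standing free. The rail-top rectangle measures 119.6 x 222.4 mm, which matches the slicer: centre (0.562, 0.399), yaw 34.4°. I'm moving above the neck now.

Request:
servo_tool --motion '[1,1,-1,0,0,1,1,-1,0,0,1,1,-1,0,0]'

```text
time: 1.18
tool_pos: [0.3027, -0.4201, 0.2313]
tool_rot: [-0.0, 0.981, 0.193, 0.0]
contact_force: [-0.4, -0.9, 0.4]
gripper_width: 1.0
grasp_force: 0.0
```

Request:
servo_tool --motion '[1,1,-1,0,0,1,1,-1,0,0,1,1,-1,0,0]'

```text
time: 1.55
tool_pos: [0.3683, -0.2635, 0.2315]
tool_rot: [0.0, 0.981, 0.193, 0.0]
contact_force: [-0.2, -0.6, -0.8]
gripper_width: 0.997
grasp_force: 0.0
```

Request:
servo_tool --motion '[1,0.9,-1,0,0,1,0.9,-1,0,0,1,0.9,-1,0,0]'

```text
time: 1.92
tool_pos: [0.4228, -0.1113, 0.2317]
tool_rot: [0.0, 0.981, 0.194, 0.001]
contact_force: [-0.2, -0.8, 0.4]
gripper_width: 0.998
grasp_force: 0.0
```

Request:
servo_tool --motion '[1,0.6,-1,0,0,1,0.6,-1,0,0,1,0.6,-1,0,0]'

```text
time: 2.3
tool_pos: [0.4436, 0.0275, 0.2315]
tool_rot: [-0.0, 0.981, 0.195, 0.0]
contact_force: [0.3, -0.1, -0.1]
gripper_width: 0.996
grasp_force: 0.0
```

Request:
servo_tool --motion '[1,0.5,-1,0,0,1,0.5,-1,0,0,1,0.5,-1,0,0]'

```text
time: 2.68
tool_pos: [0.4537, 0.1606, 0.2313]
tool_rot: [-0.0, 0.981, 0.195, -0.0]
contact_force: [-0.7, -0.2, -0.7]
gripper_width: 1.001
grasp_force: 0.0
```

Request:
servo_tool --motion '[1,0.4,-1,0,0,1,0.4,-1,0,0,1,0.4,-1,0,0]'

```text
time: 3.05
tool_pos: [0.4529, 0.2892, 0.2311]
tool_rot: [0.0, 0.981, 0.194, -0.0]
contact_force: [-0.0, -1.7, -0.4]
gripper_width: 0.995
grasp_force: 0.0
```

Request:
servo_tool --motion '[1,0.2,-0.65,0,-0.272,1,0.2,-0.65,0,-0.272,1,0.2,-0.65,0,-0.272,1,0.2,-0.65,0,-0.272]'

```text
time: 3.55
tool_pos: [0.4462, 0.3672, 0.2312]
tool_rot: [0.0, 0.956, 0.295, -0.0]
contact_force: [0.1, -1.2, 0.6]
gripper_width: 1.0
grasp_force: 0.0
```

```bash
cat > m.py <<'E'
from h import *
np.set_printoptions(precision=4,suppress=True)
C=np.array([0.5621,0.3991]);YAW=np.radians(34.45)
def own(W,C=C,a=YAW):
    x=W[...,0]-C[0];y=W[...,1]-C[1]
    return np.stack([np.cos(a)*x+np.sin(a)*y,-np.sin(a)*x+np.cos(a)*y,W[...,2]],-1)
def here():
    T=Tw(); s=manip.state(); print("t",round(s["time"],2),"tcp",T[:3,3],"own",own(T[:3,3]),"yaw",np.degrees(np.arctan2(T[1,0],T[0,0])),"F",s["contact_force"],"w",s["gripper_width"],s["grasp_force"],"j",s["joint_pos"])
E
python3 - <<'E'
from m import *
here(); im,d,W,*_=grab("wrist"); save(im,"w1.png"); O=own(W)
m=(abs(O[...,2]-.08)<.004)&(abs(O[...,0])<.08)&(abs(O[...,1])<.13); print("rail",m.sum(),cv2.minAreaRect(W[m][:,:2].astype(np.float32)),O[m].min(0),O[m].max(0))
hs=cv2.cvtColor(im,cv2.COLOR_RGB2HSV); r=((hs[...,0]<8)|(hs[...,0]>172))&(hs[...,1]>140)&(hs[...,2]>50)&(O[...,2]>.01)&(O[...,2]<.1)
q=O[r]; print("red",r.sum(),np.percentile(q,[3,50,97],axis=0)); q=q[q[:,2]>.078]; print(np.percentile(q,[3,50,97],axis=0) if len(q) else 0)
q=O[(O[...,2]>.105)&(O[...,2]<.12)&(O[...,1]>.05)&(abs(O[...,0])<.07)&(O[...,1]<.12)]; print("cass",len(q),np.percentile(q,[3,50,97],axis=0) if len(q) else 0)
E
```

```text
t 3.55 tcp [0.4462 0.3672 0.2312] own [-0.1136  0.0393  0.2312] yaw 34.31255724997771 F [ 0.1152 -1.1524  0.5729] w 1.0002024755457317 0.0 j [ 0.5603 -0.0584  1.7239 -0.0008  1.4766  1.5323]
rail 4251 ((0.5616359710693359, 0.40203791856765747), (0.1182328388094902, 0.22117885947227478), 34.30946731567383) [-0.0581 -0.108   0.076 ] [0.0601 0.1134 0.084 ]
red 366 [[-0.1176  0.0284  0.0558]
 [-0.106   0.0371  0.0781]
 [-0.0983  0.0465  0.0803]]
[[-0.1168  0.0295  0.0781]
 [-0.1085  0.0371  0.0791]
 [-0.1009  0.0447  0.0806]]
cass 3771 [[-0.0403  0.0698  0.1051]
 [ 0.0049  0.0848  0.1062]
 [ 0.0449  0.1006  0.1161]]
```

View pics/w1.png

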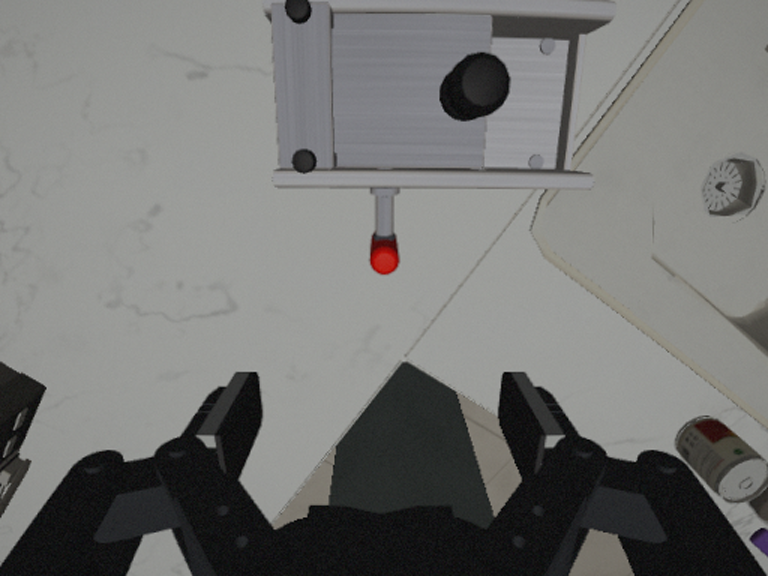

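The wrist view shows the handle at (384,257) and the neck running up to the collar at the rail, (384,190). Cassette tops are 106–116 mm high, so the gripper body has to stay above about 0.117. I'm using the wrist fit for the slicer, C = (0.5616, 0.4020) and yaw 34.3°.

Request:
servo_tool --motion '[1,0.267,0.01,0.9,0,1,0.267,0.01,0.9,0,1,0.267,0.01,0.9,0]'

```text
time: 3.98
tool_pos: [0.4705, 0.3831, 0.1181]
tool_rot: [0.001, 0.955, 0.295, -0.005]
contact_force: [-0.5, 0.1, 0.6]
gripper_width: 1.006
grasp_force: 0.0
```

```bash
sed -i 's/C=np.array(\[0.5621,0.3991\]);YAW=np.radians(34.45)/C=np.array([0.5616,0.4020]);YAW=np.radians(34.31)/' m.py
python3 - <<'E'
from m import *
here(); im,d,W,*_=grab("wrist"); save(im,"w2.png"); O=own(W)
m=(abs(O[...,2]-.08)<.004)&(abs(O[...,0]+.054)<.012)&(abs(O[...,1])<.13); print("rail",m.sum(),np.percentile(O[m],[3,50,97],axis=0))
m=(O[...,0]>-.095)&(O[...,0]<-.07)&(O[...,2]>.035)&(O[...,2]<.065)&(abs(O[...,1]-.035)<.02); print("neck",m.sum(),np.percentile(O[m],[3,50,97],axis=0) if m.any() else 0)
E
```

```text
t 3.98 tcp [0.4705 0.3831 0.1181] own [-0.0859  0.0357  0.1181] yaw 34.34623940200739 F [-0.5366  0.1076  0.6153] w 1.0060165900260014 0.0 j [ 0.5609  0.1105  1.7469 -0.0004  1.2944  1.5323]
rail 4318 [[-0.0578 -0.1036  0.0765]
 [-0.0523 -0.0094  0.079 ]
 [-0.0476  0.0852  0.0807]]
neck 490 [[-0.0942  0.0274  0.0514]
 [-0.0822  0.0338  0.0551]
 [-0.0708  0.04    0.0571]]
```

View pics/w2.png

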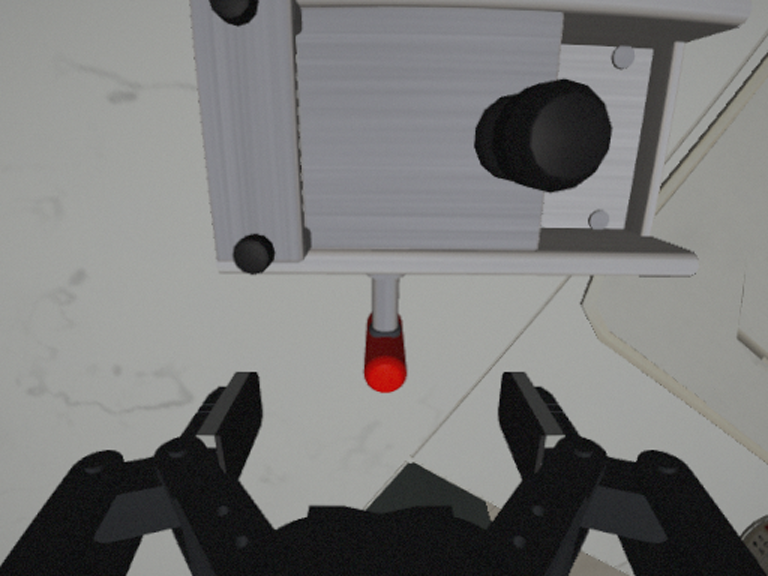

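The handle is at (385,372), the neck at (385,300) and the rail edge at y≈262. The grip is aligned, so I'm descending and closing.

Request:
servo_tool --motion '[1,0,0.015,0.5,0,1,0,0.015,0.5,0,1,0,0.015,0.5,0]'

```text
time: 4.4
tool_pos: [0.4754, 0.3854, 0.0669]
tool_rot: [-0.001, 0.955, 0.296, 0.002]
contact_force: [0.6, 0.3, 0.6]
gripper_width: 1.0
grasp_force: 0.0
```

```bash
python3 -c "
from m import *
here()"
```

```text
t 4.4 tcp [0.4754 0.3854 0.0669] own [-0.0806  0.0349  0.0669] yaw 34.437855459692656 F [0.6368 0.333  0.5697] w 1.0000831658761837 0.0 j [ 0.5597  0.1725  1.7718 -0.      1.1925  1.5294]
```

Request:
servo_tool --motion '[1,-0.02,0.008,0.185,0,1,-0.02,0.008,0.185,0,-0.6,-0.02,0.008,0.185,0,-1,-0.02,0.008,0.185,0,-1,-0.02,0.008,0.185,0]'

```text
time: 5.03
tool_pos: [0.4727, 0.3828, 0.042]
tool_rot: [-0.0, 0.955, 0.296, 0.001]
contact_force: [-0.5, -0.7, 0.8]
gripper_width: 0.374
grasp_force: 0.0
```

Request:
servo_tool --motion '[-1,0,0,0,0,-1,0,0,0,0,-1,0,0,0,0]'

```text
time: 5.4
tool_pos: [0.4727, 0.3822, 0.0414]
tool_rot: [0.0, 0.955, 0.296, 0.0]
contact_force: [0.1, -2.7, 2.4]
gripper_width: 0.137
grasp_force: 58.4
```

```bash
python3 -c "
from m import *
here()"
```

```text
t 5.4 tcp [0.4727 0.3822 0.0414] own [-0.0846  0.0338  0.0414] yaw 34.45145509575857 F [ 0.1484 -2.7363  2.4288] w 0.1365977157791902 58.383373618125916 j [ 0.5579  0.1999  1.7888 -0.0008  1.1527  1.5277]
```

Request:
servo_tool --motion '[-1,-0.06,0,0,0,-1,-0.12,0,0,0,-1,-0.2,0,0,0,-1,-0.3,0,0,0,-1,-0.4,0,0,0]'

```text
time: 6.02
tool_pos: [0.4309, 0.3545, 0.0401]
tool_rot: [0.0, 0.955, 0.296, -0.001]
contact_force: [0.8, -0.3, -1.0]
gripper_width: 0.133
grasp_force: 58.6
```

Request:
servo_tool --motion '[-1,-0.1,0,0,0,-1,-0.2,0,0,0,-1,-0.3,0,0,0,-1,-0.3,0,0,0]'

```text
time: 6.52
tool_pos: [0.4021, 0.3344, 0.0409]
tool_rot: [0.0, 0.955, 0.296, -0.0]
contact_force: [0.7, -0.4, -1.7]
gripper_width: 0.138
grasp_force: 58.6
```

```bash
python3 - <<'E'
from m import *
here(); im,d,W,*_=grab("wrist"); save(im,"w3.png"); O=own(W)
E
```

```text
t 6.53 tcp [0.4021 0.3344 0.0409] own [-0.1698  0.0341  0.0409] yaw 34.46240654321587 F [ 0.6605 -0.3897 -1.7093] w 0.13816017317422344 58.58255624771118 j [0.5513 0.0121 1.994  0.0001 1.136  1.5206]
```

View pics/w3.png

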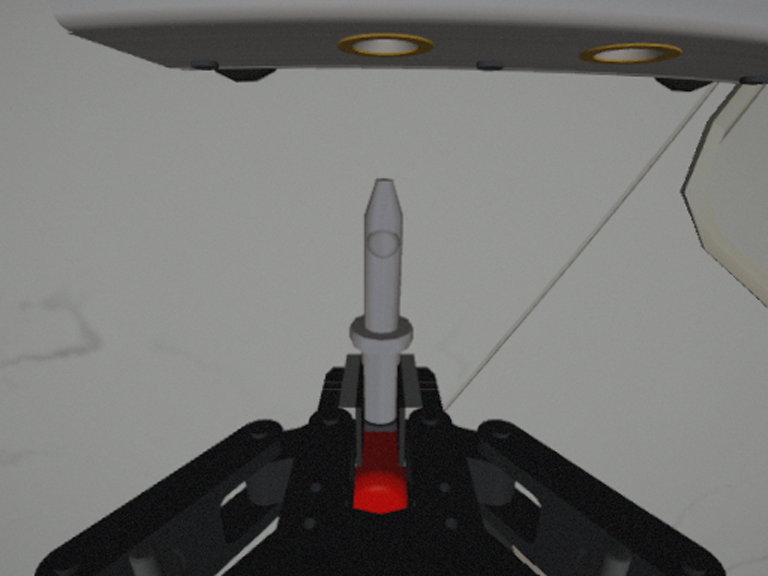

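The pin is out cleanly: nose at (384,182), collar at (382,335), handle at (380,490). Both brass rings show at (385,45) and (632,52). I'll lower it until the handle's end is just above the worktop, and release.

Request:
servo_tool --motion '[-1,0,0,0.08,0,-1,0,0,0.15,0,-1,0,0,0.15,0,-1,0,0,0.15,0]'

```text
time: 7.08
tool_pos: [0.4055, 0.3363, 0.0248]
tool_rot: [-0.001, 0.955, 0.296, 0.002]
contact_force: [3.0, 1.0, 5.9]
gripper_width: 0.135
grasp_force: 59.5
```

Request:
servo_tool --motion '[-0.3,0,0,0,0,-0.3,0,0,0,0,0.3,0,0,0,0,1,0,0,0,0,1,0,0,0,0]'

```text
time: 7.7
tool_pos: [0.4029, 0.3348, 0.023]
tool_rot: [0.0, 0.955, 0.296, -0.0]
contact_force: [-0.0, -0.2, -0.2]
gripper_width: 0.958
grasp_force: 0.0
```

Request:
servo_tool --motion '[1,0,0,-0.3,0,1,0,0,-0.6,0,1,0,0,-1,0,1,0,0,-1,0]'

```text
time: 8.2
tool_pos: [0.4058, 0.3366, 0.1485]
tool_rot: [-0.001, 0.955, 0.296, 0.005]
contact_force: [0.4, -0.3, -0.2]
gripper_width: 0.996
grasp_force: 0.0
```

```bash
cat > pin.py <<'E'
from m import *
def red(n="wrist",name=None,zmax=.04):
    im,d,W,*_=grab(n); O=own(W)
    if name: save(im,name)
    hs=cv2.cvtColor(im,cv2.COLOR_RGB2HSV); r=((hs[...,0]<8)|(hs[...,0]>172))&(hs[...,1]>140)&(hs[...,2]>50)&(W[...,2]>.003)&(W[...,2]<zmax)
    q=W[r]; print("handle",len(q),cv2.minAreaRect(q[:,:2].astype(np.float32)),np.median(q,0))
    c=np.median(q,0); near=np.linalg.norm((W-c)[...,:2],axis=-1)<.13
    m=near&(W[...,2]>.007)&(W[...,2]<.04)&~r&(O[...,0]<-.075)
    q2=W[m]; print("steel",len(q2),cv2.minAreaRect(q2[:,:2].astype(np.float32)),np.percentile(q2,[2,50,98],axis=0))
    return im,W,r,m
E
python3 - <<'E'
from pin import *
here(); red(name="w4.png")
E
```

```text
t 8.2 tcp [0.4058 0.3366 0.1485] own [-0.1656  0.0338  0.1485] yaw 34.464658461227785 F [ 0.3809 -0.2767 -0.15  ] w 0.9958050566407791 0.0 j [ 0.5513 -0.1232  1.9257  0.      1.3292  1.5206]
handle 0 ((0.0, 0.0), (0.0, 0.0), 0.0) [nan nan nan]
  return _methods._mean(a, axis=axis, dtype=dtype,
  ret = um.true_divide(
Traceback (most recent call last):
  File "pin.py", line 9, in red
    q2=W[m]; print("steel",len(q2),cv2.minAreaRect(q2[:,:2].astype(np.float32)),np.percentile(q2,[2,50,98],axis=0))
                                                                                ~~~~~~~~~~~~~^^^^^^^^^^^^^^^^^^^^^
IndexError: index -1 is out of bounds for axis 0 with size 0
```

View pics/w4.png

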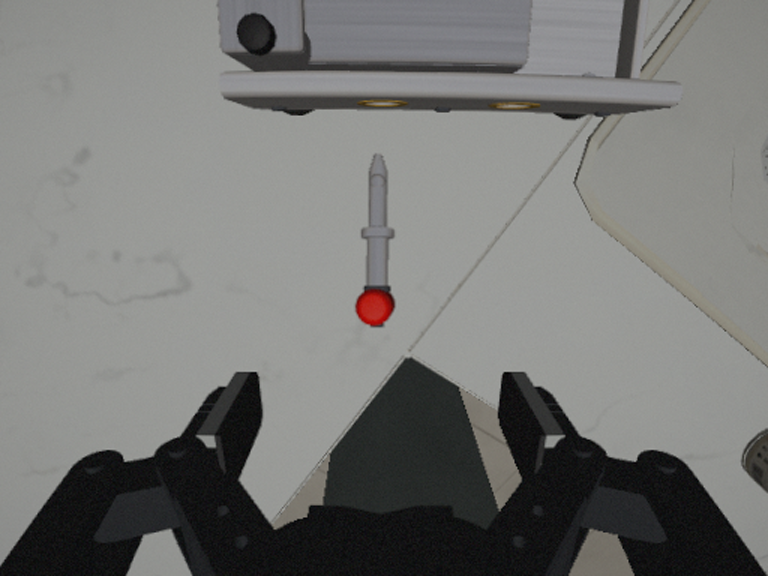

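The handle still looks upright at (375,307), with the nose at (378,158). I'll check whether it topples.

```bash
python3 - <<'E'
from pin import *
for i in range(3):
    im,W,r,m=red(zmax=.09); q=W[r]; print(q[:,2].max()); O=own(W)
    for x0 in (-.185,-.17,-.15,-.13,-.12,-.105):
        s=(abs(O[...,0]-x0)<.004)&(abs(O[...,1]-.035)<.03)&(W[...,2]>.006); print(x0,s.sum(),np.percentile(W[s][:,2],95) if s.sum()>3 else None,np.median(O[s],0) if s.any() else 0)
E
```

```text
handle 484 ((0.3960764706134796, 0.3360847234725952), (0.026933489367365837, 0.022022059187293053), 10.931817054748535) [0.4002 0.3379 0.0631]
steel 1216 ((0.42629191279411316, 0.3533100187778473), (0.10172414779663086, 0.021350063383579254), 35.46220779418945) [[0.4015 0.3325 0.0082]
 [0.4321 0.3577 0.0251]
 [0.4654 0.3811 0.0367]]
0.0669549784919676
-0.185 8 0.04950626674666888 [-0.1826  0.0249  0.0232]
-0.17 283 0.06549865895572021 [-0.1696  0.0376  0.0631]
-0.15 4833 0.24107059442185524 [-0.1504  0.036   0.2349]
-0.13 165 0.029321714011463784 [-0.1308  0.0361  0.026 ]
-0.12 105 0.020867198063665226 [-0.1201  0.0362  0.019 ]
-0.105 112 0.016400975462709876 [-0.1048  0.0362  0.0148]
handle 495 ((0.3969343304634094, 0.33363619446754456), (0.028861869126558304, 0.021083621308207512), 61.506317138671875) [0.4001 0.3378 0.0631]
steel 1256 ((0.4252823293209076, 0.352650910615921), (0.10403680056333542, 0.021039443090558052), 35.29806900024414) [[0.4006 0.3315 0.0084]
 [0.4321 0.3577 0.0251]
 [0.4651 0.381  0.0369]]
0.06671674089363944
-0.185 6 0.03382349537693921 [-0.1833  0.0253  0.026
[... 282 characters left out ...]
0144]
handle 502 ((0.3965604901313782, 0.33361607789993286), (0.02946631982922554, 0.02147277258336544), 58.023597717285156) [0.4002 0.3378 0.0632]
steel 1272 ((0.42535823583602905, 0.35274025797843933), (0.10340233892202377, 0.020911145955324173), 35.43205261230469) [[0.4013 0.3324 0.0083]
 [0.432  0.3576 0.0246]
 [0.4653 0.3811 0.0367]]
0.06716698168412558
-0.185 5 0.05643554937955732 [-0.1825  0.0255  0.0269]
-0.17 289 0.06524249831396968 [-0.1696  0.0376  0.0632]
-0.15 4794 0.23750627580350164 [-0.1521  0.0343  0.2312]
-0.13 176 0.029384025956558493 [-0.1305  0.0362  0.0258]
-0.12 116 0.020480865154200487 [-0.1199  0.0363  0.0188]
-0.105 115 0.016403852502443795 [-0.1047  0.0363  0.0147]
```

It is standing on the handle's end and its nose (handle top at z 0.066). To lay it properly I'll tip it sideways with an open finger.

Request:
servo_tool --motion '[1,-0.02,-0.03,0.4,0,1,-0.02,-0.03,0.86,0,1,-0.02,-0.03,0.86,0,1,-0.02,-0.03,0.86,0]'

```text
time: 8.9
tool_pos: [0.3994, 0.3368, 0.0407]
tool_rot: [-0.0, 0.955, 0.296, 0.0]
contact_force: [0.6, -0.0, 0.5]
gripper_width: 0.998
grasp_force: 0.0
```

Request:
servo_tool --motion '[1,0,0.13,0,0,1,0,0.22,0,0,1,0,0.28,0,0,1,0,0.34,0,0,1,0,0.4,0,0]'

```text
time: 9.52
tool_pos: [0.4264, 0.2965, 0.04]
tool_rot: [-0.0, 0.955, 0.296, 0.0]
contact_force: [-0.4, -0.3, 0.8]
gripper_width: 0.998
grasp_force: 0.0
```

Request:
servo_tool --motion '[1,0,0.03,0,0,1,0,0.03,0,0,1,0,-0.1,-0.4,0,1,0,-0.2,-1,0,1,0,-0.2,-1,0]'

```text
time: 10.15
tool_pos: [0.4149, 0.3189, 0.1658]
tool_rot: [-0.001, 0.955, 0.297, 0.005]
contact_force: [-0.2, 0.5, 0.4]
gripper_width: 1.002
grasp_force: 0.0
```

```bash
python3 - <<'E'
from pin import *
here(); red(zmax=.09); here()
E
```

```text
t 10.15 tcp [0.4149 0.3189 0.1658] own [-0.168   0.0141  0.1658] yaw 34.534005531726635 F [-0.2444  0.4976  0.3873] w 1.0015402580278712 0.0 j [ 0.513  -0.1501  1.9198  0.0002  1.3619  1.481 ]
handle 1008 ((0.42215001583099365, 0.29267269372940063), (0.022164884954690933, 0.06229109689593315), 58.6727294921875) [0.4232 0.2937 0.0204]
steel 1186 ((0.43406036496162415, 0.33003559708595276), (0.11056727916002274, 0.059933003038167953), 75.41276550292969) [[0.4142 0.2837 0.011 ]
 [0.4494 0.3345 0.0161]
 [0.4736 0.3732 0.0214]]
t 10.2 tcp [0.4143 0.3185 0.1646] own [-0.1687  0.0141  0.1646] yaw 34.522219602657124 F [0.5518 0.5824 0.5525] w 1.000719428032937 0.0 j [ 0.5128 -0.1493  1.9211  0.0003  1.362   1.4811]
```

It's lying flat now: the handle fits 22 x 62 mm at (0.422, 0.293), with the pin axis at yaw 58.7°. Next is the pusher knob.

Request:
servo_tool --motion '[1,0.74,0.25,-0.46,0,1,0.74,0.25,-0.46,0,1,0.74,0.25,-0.46,0]'

```text
time: 10.58
tool_pos: [0.5049, 0.3425, 0.2153]
tool_rot: [-0.0, 0.955, 0.296, 0.001]
contact_force: [-0.7, -0.8, -1.6]
gripper_width: 0.997
grasp_force: 0.0
```

```bash
cat > knob.py <<'E'
from m import *
def knob():
    im,d,W,*_=grab("wrist"); O=own(W); v,u=np.mgrid[0:384,0:512]
    k=(O[...,2]>.1365)&(O[...,2]<.143)&(abs(O[...,0])<.03)&(abs(O[...,1])<.12)
    q=O[k]; print("knob",len(q),np.median(q,0),cv2.minEnclosingCircle(q[:,:2].astype(np.float32)) if len(q) else 0)
    k=(O[...,2]>.114)&(O[...,2]<.13)&(abs(O[...,0])<.03)&(abs(O[...,1])<.12); q=O[k]
    print("side",len(q),np.percentile(q,[2,50,98],axis=0) if len(q) else 0)
    return im,O
E
python3 - <<'E'
from knob import *
here(); knob()
E
```

```text
t 10.57 tcp [0.5049 0.3425 0.2153] own [-0.0804 -0.0172  0.2153] yaw 34.39580735207217 F [-0.7328 -0.7768 -1.6021] w 0.9968544131097553 0.0 j [ 0.4741  0.0273  1.6659 -0.0001  1.4472  1.4446]
knob 768 [ 0.0005 -0.0166  0.1377] ((0.000567115203011781, -0.016478752717375755), 0.012683575972914696)
side 117 [[-0.0149 -0.0315  0.1271]
 [-0.001  -0.0175  0.1289]
 [ 0.0164 -0.0011  0.1299]]
```

Request:
servo_tool --motion '[1,0.672,0,0.2,0,1,0.672,0,0.5,0,1,0.672,0,0.86,0,1,0.672,0,0.86,0,0,0.672,0,0.86,0]'

```text
time: 11.25
tool_pos: [0.5687, 0.3878, 0.1124]
tool_rot: [-0.0, 0.955, 0.296, -0.0]
contact_force: [0.3, 0.6, 0.6]
gripper_width: 0.818
grasp_force: 0.0
```

Request:
servo_tool --motion '[-0.5,0,0,0,0,-1,0,0,0,0,-1,0,0,0,0,-1,0,0,0,0]'

```text
time: 11.75
tool_pos: [0.5709, 0.3873, 0.115]
tool_rot: [0.001, 0.955, 0.296, 0.002]
contact_force: [-0.6, -4.6, 6.3]
gripper_width: 0.354
grasp_force: 59.2
```

```bash
python3 -c "
from m import *
here()"
```

```text
t 11.75 tcp [0.5709 0.3873 0.115 ] own [-0.0006 -0.0174  0.115 ] yaw 34.444197804877284 F [-0.6277 -4.5626  6.3398] w 0.35367341136269675 59.19680329039693 j [ 0.4893  0.289   1.5469 -0.0024  1.3022  1.4596]
```

Request:
servo_tool --motion '[-1,0,0.12,0,0,-1,0,0.28,0,0,-1,0,0.44,0,0,-1,0,0.54,0,0,-1,0,0.59,0,0]'

```text
time: 12.38
tool_pos: [0.6098, 0.3298, 0.1151]
tool_rot: [-0.001, 0.955, 0.296, 0.001]
contact_force: [-5.3, -0.0, 8.4]
gripper_width: 0.357
grasp_force: 59.5
```

Request:
servo_tool --motion '[-1,0,0,0,0,-1,0,0,0,0,-1,0,0,0,0]'

```text
time: 12.75
tool_pos: [0.6102, 0.3292, 0.115]
tool_rot: [0.0, 0.955, 0.296, 0.001]
contact_force: [-3.3, -3.6, 7.6]
gripper_width: 0.355
grasp_force: 59.4
```

```bash
python3 -c "
from m import *
here()"
```

```text
t 12.75 tcp [0.6102 0.3292 0.115 ] own [-0.0009 -0.0875  0.115 ] yaw 34.45463274705968 F [-3.2987 -3.6258  7.5851] w 0.3548063132061098 59.42694844678044 j [ 0.3881  0.2972  1.537  -0.0012  1.3054  1.3578]
```

Request:
servo_tool --motion '[0,0,0,0,0,1,0,0,0,0,1,0,0,0,0,1,0,0,0,0,1,0,0,0,0]'

```text
time: 13.38
tool_pos: [0.6092, 0.3295, 0.1117]
tool_rot: [-0.0, 0.955, 0.296, -0.0]
contact_force: [-0.6, -1.2, 0.3]
gripper_width: 0.998
grasp_force: 0.0
```

Request:
servo_tool --motion '[1,0,0,-0.5,0,1,-0.3,0,-0.85,0,1,-0.67,0,-0.85,0,1,-0.67,0,-0.85,0]'

```text
time: 13.88
tool_pos: [0.5411, 0.283, 0.2137]
tool_rot: [0.0, 0.955, 0.296, -0.0]
contact_force: [-0.4, 0.2, -0.5]
gripper_width: 0.999
grasp_force: 0.0
```

```bash
python3 - <<'E'
from knob import *
here(); im,O=knob(); save(im,"w5.png")
E
```

```text
t 13.88 tcp [0.5411 0.283  0.2137] own [-0.0841 -0.0867  0.2137] yaw 34.43415365110763 F [-0.3575  0.2173 -0.4565] w 0.9990147987420669 0.0 j [0.36   0.0307 1.6651 0.     1.4466 1.3298]
knob 765 [ 0.0003 -0.0861  0.1377] ((0.00018990086391568184, -0.08616956323385239), 0.012541674077510834)
side 129 [[-0.0155 -0.1015  0.1271]
 [ 0.0003 -0.0846  0.1289]
 [ 0.0162 -0.0706  0.1299]]
```

The knob moved 69.7 mm (own y −0.0165 to −0.0862), so the pusher hole is behind the service hole. I'm going back above the pin.

Request:
servo_tool --motion '[1,-0.4,-0.3,0,-0.2,1,-0.795,-0.616,0.3,-0.4,1,-0.795,-0.616,0.45,-0.54,1,-0.795,-0.616,0.45,-0.54,1,-0.795,-0.616,0.45,-0.54]'

```text
time: 14.55
tool_pos: [0.4242, 0.2916, 0.1613]
tool_rot: [0.0, 0.872, 0.49, 0.001]
contact_force: [0.3, -0.5, 0.6]
gripper_width: 0.996
grasp_force: 0.0
```

```bash
python3 - <<'E'
from pin import *
here(); im,W,r,m=red(name="w6.png",zmax=.05)
q=W[r]; c=np.array(cv2.minAreaRect(q[:,:2].astype(np.float32))[0])
s=W[m][:,:2]; a=np.radians(58.7)
for _ in range(4):
    e=np.array([np.cos(a),np.sin(a)]); n=np.array([-e[1],e[0]]); d=s-c
    k=(abs(d@n)<.015)&(d@e>.013)&(d@e<.105); vx,vy,x0,y0=cv2.fitLine(s[k].astype(np.float32),cv2.DIST_HUBER,0,.01,.01).ravel()
    a=np.arctan2(vy,vx)%np.pi
e=np.array([vx,vy])*np.sign(vy); d=s[k]-c; print("axis deg",np.degrees(a),"along",np.percentile(d@e,[1,99]),"lat off of line from handle c",(np.array([x0,y0])-c)@np.array([-e[1],e[0]]))
L=np.array([x0,y0]); neck=L+e*((c-L)@e+.027); print("neck",neck)
E
```

```text
t 14.55 tcp [0.4242 0.2916 0.1613] own [-0.1757 -0.0138  0.1613] yaw 58.65595653493833 F [ 0.3495 -0.4649  0.56  ] w 0.9959085385787895 0.0 j [ 0.4576 -0.162   1.9382 -0.      1.3634  1.0046]
handle 1068 ((0.42193496227264404, 0.29281550645828247), (0.02207241952419281, 0.06251610815525055), 58.385501861572266) [0.4223 0.2942 0.0204]
steel 1281 ((0.43389981985092163, 0.32903578877449036), (0.11114189773797989, 0.060495197772979736), 75.4131088256836) [[0.4162 0.2818 0.011 ]
 [0.4495 0.3346 0.0161]
 [0.4734 0.3728 0.0215]]
axis deg 57.903187 along [0.0133 0.0963] lat off of line from handle c -0.0003815112920690922
neck [0.4366 0.3155]
```

View pics/w6.png

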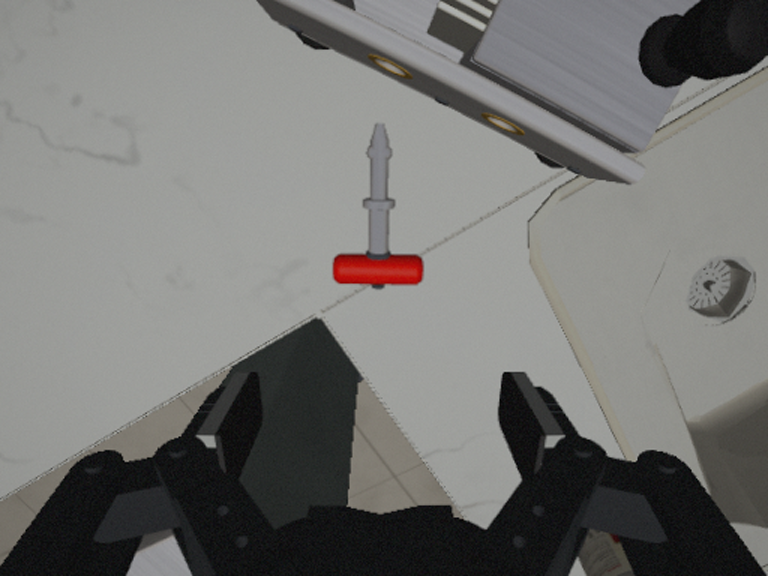

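The pin lies flat: handle bar at (378,269), collar at (378,203), nose at (379,128). The fit gives neck (0.4366, 0.3155) and axis about 58.2°. Descending.

Request:
servo_tool --motion '[1,0.22,-0.015,0.5,0,1,0.22,-0.015,1,0,1,0.22,-0.015,1,0,1,0.22,-0.015,1,0]'

```text
time: 15.1
tool_pos: [0.4368, 0.3152, 0.0425]
tool_rot: [0.0, 0.872, 0.49, 0.002]
contact_force: [-0.2, -0.1, 1.0]
gripper_width: 1.001
grasp_force: 0.0
```

```bash
python3 - <<'E'
from m import *
here(); T=Tw(); d=np.array([.4366,.3155,.005])-T[:3,3]; print("tool shift/0.12:",T[:3,:3].T@d/.12)
E
```

```text
t 15.1 tcp [0.4368 0.3152 0.0425] own [-0.152  -0.0013  0.0425] yaw 58.710538440682264 F [-0.1557 -0.1389  0.9689] w 1.0011394340062862 0.0 j [ 0.487   0.0436  1.9587 -0.      1.1356  1.0331]
tool shift/0.12: [-0.0002 -0.0034  0.3122]
```

Request:
servo_tool --motion '[1,0,0,0.15,0.01,1,0,0,0.3,0.01,1,0,0,0.3,0.01,0.3,0,0,0.3,0.01]'

```text
time: 15.6
tool_pos: [0.4347, 0.3144, 0.0039]
tool_rot: [-0.0, 0.873, 0.487, -0.0]
contact_force: [0.2, 0.1, -0.4]
gripper_width: 0.818
grasp_force: 0.0
```

```bash
python3 -c "
from m import *
here()"
```

```text
t 15.6 tcp [0.4347 0.3144 0.0039] own [-0.1542 -0.0008  0.0039] yaw 58.306300499695965 F [ 0.2024  0.1053 -0.4484] w 0.8181239228122615 0.0 j [0.4875 0.1029 1.9726 0.     1.0661 1.0406]
```

Request:
servo_tool --motion '[-0.3,0.01,0,0,0,-1,0.01,0,0,0,-1,0.01,0,0,0,-1,0.01,0,0,0,-1,0.01,0,0,0]'

```text
time: 16.23
tool_pos: [0.4357, 0.3157, 0.0045]
tool_rot: [-0.0, 0.873, 0.487, 0.001]
contact_force: [-0.6, -1.3, 2.9]
gripper_width: 0.131
grasp_force: 58.6
```

Request:
servo_tool --motion '[-1,0,0,-0.1,0,-1,0,0,-0.34,0,-1,0,0,-0.34,0,-1,0,0,-0.34,0]'

```text
time: 16.73
tool_pos: [0.4347, 0.3152, 0.044]
tool_rot: [-0.0, 0.873, 0.487, -0.001]
contact_force: [-1.2, 0.1, -1.7]
gripper_width: 0.131
grasp_force: 58.5
```

```bash
python3 - <<'E'
from m import *
here(); T=Tw()
a=YAW; ex=np.array([np.cos(a),np.sin(a)]); ey=np.array([-ex[1],ex[0]])
p=C+ex*(-.060-.023-.068)+ey*-.035; d=np.append(p,T[2,3])-T[:3,3]; print("to preinsert",p,T[:3,:3].T@d/.12)
E
```

```text
t 16.73 tcp [0.4347 0.3152 0.044 ] own [-0.1537 -0.0002  0.044 ] yaw 58.3109102451157 F [-1.1918  0.1031 -1.6875] w 0.1311650367225772 58.54636251926422 j [ 0.4887  0.0404  1.9592 -0.      1.1432  1.0417]
to preinsert [0.4566 0.288 ] [-0.0971  0.274  -0.0001]
```

Request:
servo_tool --motion '[-1,-0.1,0.14,0,0.2,-1,-0.1,0.274,0,0.4,-1,-0.1,0.274,0,0.533,-1,-0.1,0.274,0,0.533,-1,-0.1,0.274,0,0.533]'

```text
time: 17.35
tool_pos: [0.4562, 0.2878, 0.0437]
tool_rot: [0.0, 0.955, 0.296, -0.001]
contact_force: [0.1, -0.5, -1.5]
gripper_width: 0.133
grasp_force: 58.6
```

```bash
python3 - <<'E'
from m import *
here(); im,d,W,*_=grab("wrist"); O=own(W); save(im,"w7.png")
# shank/collar between own x -.135 and -.085
for x0 in (-.125,-.12,-.115,-.11,-.105,-.1,-.095):
    s=(abs(O[...,0]-x0)<.002)&(abs(O[...,1]+.035)<.02)&(O[...,2]>.035)&(O[...,2]<.075)
    if s.sum()>5: q=O[s]; print(x0,s.sum(),np.percentile(q[:,1],[3,97]),np.percentile(q[:,2],97), "mid y",np.percentile(q[:,1],[3,97]).mean())
# brass ring
hs=cv2.cvtColor(im,cv2.COLOR_RGB2HSV); b=(hs[...,0]>12)&(hs[...,0]<35)&(hs[...,1]>90)&(O[...,0]>-.08)&(O[...,0]<-.045)&(O[...,2]<.07)
for sgn,y0 in ((1,.035),(-1,-.035)):
    s=b&(abs(O[...,1]-y0)<.02); 
    if s.sum(): q=O[s]; print("ring",y0,s.sum(),q.min(0),q.max(0),(q.min(0)+q.max(0))/2)
E
```

```text
t 17.35 tcp [0.4562 0.2878 0.0437] own [-0.1514 -0.035   0.0437] yaw 34.41989339091159 F [ 0.0888 -0.4878 -1.4776] w 0.13330169484881196 58.59927535057068 j [0.4247 0.0468 1.953  0.     1.1436 1.3948]
-0.125 167 [-0.04   -0.0286] 0.05655031902468332 mid y -0.0343007691570827
-0.12 169 [-0.0399 -0.0286] 0.05656211275999388 mid y -0.03428017228689888
-0.115 163 [-0.0398 -0.0287] 0.05612510749530769 mid y -0.034227542676115795
-0.11 179 [-0.0397 -0.0287] 0.05628392899949257 mid y -0.03424489682637863
-0.105 185 [-0.0402 -0.0288] 0.05661688477986117 mid y -0.034470052567240686
-0.1 226 [-0.0415 -0.0273] 0.05650352892279197 mid y -0.03437499089734561
-0.095 270 [-0.0414 -0.027 ] 0.05617369823512843 mid y -0.034217412211891986
ring 0.035 265 [-0.0599  0.0202  0.0234] [-0.0587  0.0535  0.0674] [-0.0593  0.0369  0.0454]
ring -0.035 255 [-0.0601 -0.0488  0.0414] [-0.0592 -0.022   0.0677] [-0.0597 -0.0354  0.0545]
```

View pics/w7.png

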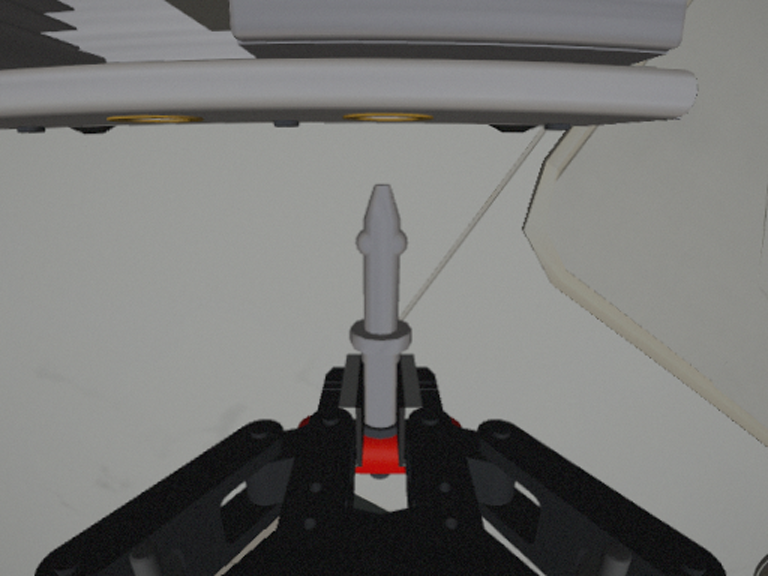

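The pin points straight at the service ring: nose at (382,187), ring at (387,117). The axis is about 1 mm off sideways and 1.5–2 mm low. I'm correcting that and inserting.

Request:
servo_tool --motion '[-1,0,0.007,-0.015,0,-1,0.08,0.007,-0.015,0,-1,0.17,0.007,-0.015,0,-1,0.25,0.007,-0.015,0,-1,0.25,0.007,-0.015,0]'

```text
time: 18.02
tool_pos: [0.4831, 0.3047, 0.0467]
tool_rot: [-0.0, 0.955, 0.295, 0.0]
contact_force: [-0.2, 0.2, -2.3]
gripper_width: 0.133
grasp_force: 58.6
```

```bash
python3 -c "
from m import *
here()"
```

```text
t 18.02 tcp [0.4831 0.3047 0.0467] own [-0.1197 -0.0361  0.0467] yaw 34.33550625893383 F [-0.2479  0.2484 -2.3418] w 0.13256784185126896 58.59518587589264 j [ 0.4324  0.1128  1.877  -0.      1.1514  1.404 ]
```

Request:
servo_tool --motion '[-1,0.05,-0.004,0.008,0,-1,0.1,-0.004,0.008,0,-1,0.15,-0.004,0.008,0,-1,0.2,-0.004,0.008,0,-1,0.2,-0.004,0.008,0]'

```text
time: 18.65
tool_pos: [0.5021, 0.3181, 0.0454]
tool_rot: [0.0, 0.955, 0.295, -0.0]
contact_force: [0.4, -1.6, -0.1]
gripper_width: 0.135
grasp_force: 58.9
```

```bash
python3 -c "
from m import *
here()"
```

```text
t 18.65 tcp [0.5021 0.3181 0.0454] own [-0.0964 -0.0358  0.0454] yaw 34.314021556546905 F [ 0.4216 -1.5941 -0.0655] w 0.13484930035303677 58.855631947517395 j [ 0.4397  0.1656  1.8205 -0.0002  1.1556  1.4117]
```

Request:
servo_tool --motion '[-1,0.03,0,0,0,-1,0.06,0,0,0,-1,0.09,0,0,0,-1,0.12,0,0,0,-1,0.12,0,0,0]'

```text
time: 19.27
tool_pos: [0.5139, 0.3261, 0.0456]
tool_rot: [0.0, 0.955, 0.295, -0.0]
contact_force: [-1.0, -3.9, 0.2]
gripper_width: 0.134
grasp_force: 59.1
```

```bash
python3 -c "
from m import *
here()"
```

```text
t 19.27 tcp [0.5139 0.3261 0.0456] own [-0.0822 -0.0358  0.0456] yaw 34.33339911092077 F [-0.9874 -3.8561  0.2168] w 0.1342903048057991 59.07674789428711 j [ 0.4435  0.1964  1.7848 -0.0006  1.161   1.4153]
```

Little resistance yet, so I'll keep pushing in small steps until the force shows the collar is seated.

Request:
servo_tool --motion '[-1,0.015,0,0,0,-1,0.03,0,0,0,-1,0.04,0,0,0,-1,0.04,0,0,0]'

```text
time: 19.77
tool_pos: [0.514, 0.3262, 0.0451]
tool_rot: [0.002, 0.955, 0.295, -0.006]
contact_force: [-13.5, -14.5, 11.1]
gripper_width: 0.133
grasp_force: 60.4
```

```bash
python3 - <<'E'
from m import *
here(); im,d,W,*_=grab("wrist"); O=own(W); save(im,"w8.png")
for x0 in np.arange(-.076,-.054,.002):
    s=(abs(O[...,0]-x0)<.001)&(abs(O[...,1]+.035)<.015)&(O[...,2]>.03)&(O[...,2]<.075)
    if s.sum()>5: q=O[s]; print(round(x0,3),s.sum(),np.percentile(q[:,1],[3,97]),np.percentile(q[:,2],97))
E
```

```text
t 19.77 tcp [0.514  0.3262 0.0451] own [-0.0821 -0.0358  0.0451] yaw 34.36034486372476 F [-13.5304 -14.5127  11.1473] w 0.13339322873976317 60.350303649902344 j [ 0.4444  0.2048  1.7761 -0.0027  1.1737  1.4165]
-0.076 133 [-0.0497 -0.0204] 0.07211815293315231
-0.074 228 [-0.0498 -0.0201] 0.07413169847622056
-0.072 190 [-0.0463 -0.0232] 0.07370169580887834
-0.07 524 [-0.0467 -0.023 ] 0.07437060291786292
-0.068 10 [-0.0376 -0.0323] 0.05933350663664704
```

Force rises to 20 N with no travel at TCP own x −0.082, where seating is expected at about −0.083. I'm easing the push, releasing and rising to look.

Request:
servo_tool --motion '[-1,-0.035,0,0,0,-1,-0.035,0,0,0,0,-0.035,0,0,0,1,-0.035,0,0,0,1,-0.035,0,0,0]'

```text
time: 20.45
tool_pos: [0.5147, 0.3273, 0.0461]
tool_rot: [-0.0, 0.955, 0.295, 0.001]
contact_force: [0.5, -0.1, 0.3]
gripper_width: 0.769
grasp_force: 0.0
```

Request:
servo_tool --motion '[1,0,0,0,0,1,0,0,-0.3,0,1,0,0,-0.7,0,1,-0.2,0,-1,0,1,-0.3,0,-1,0]'

```text
time: 21.08
tool_pos: [0.4861, 0.3071, 0.1699]
tool_rot: [-0.001, 0.955, 0.295, 0.004]
contact_force: [0.5, -0.3, 0.7]
gripper_width: 0.998
grasp_force: 0.0
```

```bash
python3 - <<'E'
from m import *
here(); im,d,W,*_=grab("wrist"); O=own(W); save(im[40:300,60:450],"w9.png",2)
for x0 in np.arange(-.126,-.056,.004):
    s=(abs(O[...,0]-x0)<.0015)&(abs(O[...,1]+.035)<.04)&(O[...,2]>.03)&(O[...,2]<.076)
    if s.sum()>5: q=O[s]; print(round(x0,3),s.sum(),np.percentile(q[:,1],[3,97]),np.percentile(q[:,2],97))
hs=cv2.cvtColor(im,cv2.COLOR_RGB2HSV); r=((hs[...,0]<8)|(hs[...,0]>172))&(hs[...,1]>140)&(hs[...,2]>50)&(O[...,2]>.02)&(O[...,2]<.09)
q=O[r]; print("handle",cv2.minAreaRect(q[:,:2].astype(np.float32)),np.percentile(q,[2,50,98],axis=0))
for l in ("tin","salt"):
    eyes.grab_frame("scene")
    for x in models.regions_of("scene",l)[:1]: print(l,x["pixel"],x["p"])
E
```

```text
t 21.07 tcp [0.4861 0.3071 0.1699] own [-0.1159 -0.0358  0.1699] yaw 34.32985864799387 F [ 0.4886 -0.2568  0.6607] w 0.9975259070407292 0.0 j [ 0.434  -0.0254  1.7959  0.0002  1.3632  1.4056]
-0.122 26 [-0.0398 -0.0318] 0.04968480428561241
-0.118 104 [-0.0641 -0.0098] 0.05543779274551918
-0.114 171 [-0.0655 -0.007 ] 0.05814363661835113
-0.11 190 [-0.0654 -0.0069] 0.058946277565171804
-0.106 222 [-0.0658 -0.0069] 0.05850548761569983
-0.102 243 [-0.0656 -0.0065] 0.05673378389461554
-0.098 147 [-0.0619 -0.0101] 0.056104306407398864
-0.094 43 [-0.0424 -0.03  ] 0.05490522785661642
-0.09 44 [-0.0423 -0.03  ] 0.05534912485859295
-0.086 46 [-0.0423 -0.03  ] 0.055863962479088085
-0.082 47 [-0.0422 -0.03  ] 0.056221023104469976
-0.078 45 [-0.0422 -0.0301] 0.05611644583832712
-0.074 48 [-0.0431 -0.0301] 0.0567806122839028
-0.07 51 [-0.0431 -0.0301] 0.05711523519893022
-0.066 73 [-0.0456 -0.0267] 0.061922056286156935
-0.062 47 [-0.0455 -0.0266] 0.061668851359194525
-0.058 61 [-0.0716 -0.0035] 0.07595328936246032
handle ((-0.19069260358810425, -0.17405381798744202), (0.3815124034881592, 0.04477719962596893), 59.42910385131836) [[-0.1187 -0.0654  0.0489]
 [-0.1078 -0.0357  0.0554]
 [-0.0993 -0.0063  0.0586]]
tin [315.9, 186.2] 0.58
salt [352.8, 173.5] 0.78
```

View pics/w9.png

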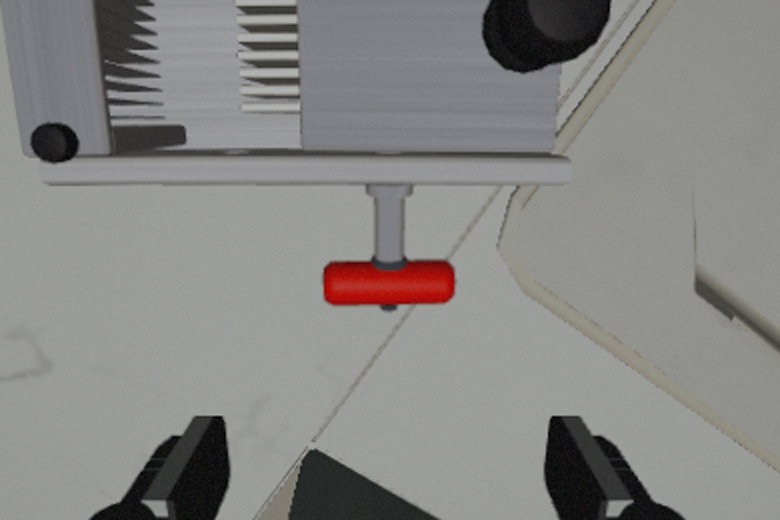

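The collar sits against the rail at (388,188), with the red handle at (388,283). The handle centre is about 49 mm behind the rail face, with the same slight sag the pin had when home at the start. The tin and salt pixels are unchanged and the gripper is clear, so I'm handing in.

```bash
python3 -c "
from h import *
print(job_done())"
```

```text
the job is handed in; nothing more can be done
None
```

The slicer is open and locked: I pulled the pin and laid it on the worktop, slid the pusher back 70 mm, and seated the pin through both holes at the service hole; the tin and salt were not moved, and the job was handed in at about 21 s (no verdict shown).

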